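# Release the weigh cell's transport lock with its flatted key

## Task

The weigh cell on the worktop is still in its transport lock. Take the flatted key out of its rest, find by light pressing and turning how the slot of the lock spindle lies (somewhere up to about 80 degrees anticlockwise of the index marks), and seat the key fully home in it; then turn it gently clockwise, seen from above, to the stop, where the handle points at the index marks, and leave it standing there, seated. Never press or force the key hard against the lock, and leave everything else where it is.

Things in the scene. Friction and masses are not known exactly. Their poses are not given: they have to be found in the camera images.
- key: steel lock key, 180 g, upright in its rest at the start: wing handle on top, below it a round collar (36 mm across, 6 mm thick), below that the flatted tang. Origin: on the axis at the underside of the collar; z up along the axis, x along the handle's length and the tang's width. The key is the same after a half turn
- key_grip (a point): where to pinch the key, 27 mm above its origin: the wing handle is 46 mm long (along x), 14 mm thick (along y, the way to pinch it from above) and reaches from 6 to 40 mm above the key's origin. Axes as the key's
- key_tip (a point): centre of the tang's lower end, 25 mm below the key's origin. The tang is a 24 mm round bar with two flats: 24 mm wide along x, 10 mm thick along y, lower edges broken by 0.5 mm. Axes as the key's
- rest: fixed aluminium bush, 44 mm in diameter and 40 mm high on a 68 mm foot 6 mm thick, with a round 27 mm bore 34 mm deep; the key's tang hangs in the bore with its collar on the rim, turned to any yaw. Origin: on the axis, at the bottom; z up
- cell: fixed white weigh cell module, 170 mm along its x, 124 mm along its y, deck at 36 mm; a 76 mm round steel pan (top at 52 mm) on its far half and an upright round aluminium lock boss, 64 mm across, top at 64 mm, on its near half. Origin: centre of its underside; z up, x from the lock to the pan
- lock (a point): centre of the lock spindle's mouth, flush with the boss's top, 64 mm above the worktop; axes as the cell's. Spindle: dark steel disc, 44 mm across, with a slot 25.4 x 11.4 mm, 28 mm deep, edges broken by 0.5 mm. The slot's direction is not measured: at the start its long side lies 0.3 to 1.4 rad anticlockwise (positive yaw) of this x axis. Seated, the key's origin is at this point
- index (a point): the near one of two black index marks on the boss's top; both lie on the lock's x axis. The spindle turns stiffly (0.10 N m), stays where left, and is not dragged by a key lightly pressed on its face. With the key seated it turns clockwise to a hard stop, where the handle lies along this axis, give or take 0.1 rad of play. Over 60 N between key and lock does damage
- petri_dish: flat open glass dish, 58 mm across, 14 mm high; a bystander, to be left alone. Origin: centre of its underside
- jar_small: white jar with a screw lid, 37 mm across, 45 mm high; a bystander, to be left alone. Origin: centre of its underside
- marker: marker pen lying down, 135 mm long, 17 mm thick; its y axis runs along it; a bystander, to be left alone. Origin: centre of its underside
- weigh_boats: stack of white weighing boats, 75 x 76 mm, 28 mm high; a bystander, to be left alone. Origin: centre of its underside
- timer: small digital bench timer, 44 x 66 mm, 52 mm high; a bystander, to be left alone. Origin: centre of its underside
- beaker_50: glass beaker with a white filling, 45 mm across, 56 mm high; a bystander, to be left alone. Origin: centre of its underside

How it is judged:
On the way, in this order (a step that is already met when the one before it is completed fails the run):
1. the key is lifted out of its rest (z of key in the frame of rest above 0.068 m), for 0.1 s.
2. the key is fully home in the lock spindle, not yet turned to the stop (z of key in the frame of lock between -0.003 and 0.003 m and horizontal distance between key and lock below 0.003 m and angle between key's own z axis and vertical below 0.07 rad and angle between the x axis of key and the x axis of lock, either way round above 0.16 rad), for 0.2 s.
At the end, for the whole second after the job is handed in: The key stands in the lock spindle, fully home (collar within 3 mm of the spindle's face, axis within 3 mm of the lock's, upright within 4 degrees), turned clockwise to the stop with its handle within 8 degrees of the index marks, released and at rest (z of key in the frame of lock between -0.003 and 0.003 m and horizontal distance between key and lock below 0.003 m and angle between key's own z axis and vertical below 0.07 rad and angle between the x axis of key and the x axis of lock, either way round below 0.14 rad and linear speed of key below 0.01 m/s and contact force between the fingers and key below 0.05 N); the robot touches nothing.
It fails at once if the key is pressed or forced against the weigh cell with more than 60 N (contact force between key and cell above 60 N).
It fails at once if a bystander (dish, jar, marker, boats, timer or beaker) is moved more than 20 mm or tipped (distance of any of petri_dish, jar_small, marker, weigh_boats, timer, beaker_50 from where it was at the start of the episode above 0.02 m or angle between any of petri_dish, jar_small, marker, weigh_boats, timer, beaker_50's own z axis and vertical above 0.35 rad).
It also fails if it takes over 72 s, if anything falls off the work surface, if the arm or the gripper's body presses on something with over 40 N, if the wrist force passes 120 N, or if a joint passes its speed limit or range.

## Robot

A 6-joint arm with a two-finger parallel gripper is mounted at the origin on a cart in front of the work surface, level with it; the furniture and walls round the work are solid. World frame = base frame: x ahead of the robot, y to its left, z up, the work surface at z = 0. Lengths are in m, angles in rad, forces in N, time in s.
With the tool pointing down it reaches from about 0.325 to 0.775 m from the base axis. Payload 9.3 kg.
Tool frame: the origin (TCP) lies at the very end of the fingers, on their centre line; the grasp point (between the pads) lies env.hold_point_z behind it (env.hold_point_z is the distance from the TCP to the grasp point, in m); z points along the fingers, y is the line along which they close (so a half turn about z gives the same grasp; the last joint's range is limited). The gripper opens to 85 mm and grips with 20 to 120 N. Pads are 22 mm wide; open, the fingers measure 114 mm over their backs; the gripper's body (76 mm by 85 mm) begins 54 mm behind the grasp point. The pads swing forward as they close: fully open they stand 13 mm farther back than shut.
Start: joints at [-1.272, 0.259, 0.021, 1.334, 0, 1.418], TCP at [0.24, -0.495, 0.231] pointing down, gripper open.
Joint ranges: [-3.04, 3.04], [-0.91, 1.82], [-1.04, 1.36], [-1.92, 1.95], [-1.52, 1.45], [-3.14, 3.14]. Speed limits (rad/s): [2.22, 2.22, 2.79, 3.14, 3.14, 3.14].

## Interface

Orientations are given as a 3x3 rotation matrix whose columns are the frame's x, y, z axes.
In Python, from station import read_state, viewer, job, env gives the robot as it stands.
- The arm moves only by the tool apply_moves, never from a script. Its argument "targets" is a list of rows, each an object of numbers: "x", "y", "z": the shift along the tool's x, y, z in m; "wx", "wy", "wz": the turn, a rotation vector about the tool's x, y, z in degrees; "grip": the opening, from 0 (shut) to 1 (fully open). In form: [{"x": .., "y": .., "z": .., "wx": .., "wy": .., "wz": .., "grip": ..}, ...]. A call has 1 to 12 rows; each row shifts and turns the commanded pose from where the row before left it, along the tool's axes as they then stand; what a row does not reach is not made up. A row lasts 1/10 s, in which the tool goes at most 50 mm and 8.59 degrees, less where a joint would pass 70% of its speed; a pose out of reach is approached as far as the arm can. A call is refused whole if a number of a shift passes 0.05 or a number of a turn 8.59, either way. A call with a gripper value outside its range is refused whole. The fingers move at their own pace and stop on an object; "newtons" is the grip in N (left out, the last holds). Time passes only in rows, so rows that do not move let the fingers close. It gives the time, the measured TCP pose, the force, the opening and the grip force at its end, in the units of the state.
- read_state(): the state, without advancing time (a new reading comes with each control period).
- viewer.snapshot(name): name is "side" or "top"; returns the picture (400x640x3 uint8, red, green, blue); there is no depth.
- viewer.get_calibration(name): a dict with "mtx" (3x3 intrinsics, pixels), "k1" (the pictures are not rectified: a ray, as slopes to the right and down, at radius r is drawn at 1 + k1 r^2 times it, then the intrinsics apply), "rvec" (rotation vector, rad) and "tvec" (3), from world to camera coordinates, as OpenCV has them. Camera axes: x right, y down, z forward; pixel columns grow to the right and rows downward; lengths in m; the calibration is good to about 2 mm. A picture is of the moment at which its call begins. get_calibration takes no time and is no camera call.
- job.hand_in(): hands the job in; it is judged then, once.
The state is a dict: "t": time; "q": joint angles; "joint_velocities": joint speeds; "joint_efforts": joint torques, N m; "tcp_pos": TCP position; "tcp_rot": TCP orientation; "ft_force": force on the tool from outside, world axes, zero at the start; "torque": the same for the moment, N m; "width": finger opening in m; "grip_force": force on a finger pad.
Only numpy, scipy, OpenCV 4.12 (cv2) and the standard library are available. Lean on these libraries where they do the work, as an engineer would, in place of code of your own. Each camera call takes 0.05 s, during which the arm holds its last target. There are 200 camera calls.

## Working session

There is one attempt and no reset: what is moved stays moved. The work goes in short steps, Python scripts to look and compute and a tool call to move; the robot and the scene stay as the last step left them, time stands still between calls to the robot, and variables do not carry over. Pictures are saved under pics/ and viewed, at most 10 in all, crops included, and the job is handed in when it is done.

Besides the shell and the picture viewer there is one more tool, called after ">>>" as name(argument=value, ...) on one line, values as JSON. apply_moves: Moves the arm, as the interface text tells. Its arguments: {"type":"object","properties":{"targets":{"type":"array"},"newtons":{"type":"number"}},"required":["targets"]}

```bash
mkdir -p pics; cat > h.py <<'E'
import numpy as np, cv2
from station import read_state, viewer, job, env
def snap(n,f=None):
    im=viewer.snapshot(n)
    if f: cv2.imwrite('pics/'+f,im[:,:,::-1])
    return im
def ray(n,u,v):
    c=viewer.get_calibration(n);K=np.array(c['mtx']);k=c['k1']
    d=np.array([(u-K[0,2])/K[0,0],(v-K[1,2])/K[1,1]]);s=d.copy()
    for _ in range(30): s=d/(1+k*(s@s))
    R=cv2.Rodrigues(np.array(c['rvec'],float))[0];t=np.array(c['tvec'],float).ravel()
    return -R.T@t, R.T@np.array([s[0],s[1],1])
def onz(n,u,v,z):
    o,d=ray(n,u,v);return o+d*(z-o[2])/d[2]
def proj(n,p):
    c=viewer.get_calibration(n);K=np.array(c['mtx']);R=cv2.Rodrigues(np.array(c['rvec'],float))[0]
    q=R@np.array(p)+np.array(c['tvec'],float).ravel();s=q[:2]/q[2];s=s*(1+c['k1']*(s@s))
    return K[0,0]*s[0]+K[0,2],K[1,1]*s[1]+K[1,2]
E
python3 - <<'E'
from h import *
snap('top','t0.png');snap('side','s0.png')
for n in('top','side'):print(n,ray(n,320,200),viewer.get_calibration(n)['mtx'])
s=read_state();print(s,env.hold_point_z)
E
```

```text
top (array([0.40095945, 0.03072001, 1.44790001]), array([ 0.11791552, -0.01252951, -0.99295473])) [[478.41390148   0.         321.75989881]
 [  0.         478.41390148 198.76865477]
 [  0.           0.           1.        ]]
side (array([0.42678576, 1.08236565, 0.57460773]), array([ 0.11508286, -0.89222155, -0.43675321])) [[500.8825779    0.         323.57757508]
 [  0.         500.8825779  198.80315029]
 [  0.           0.           1.        ]]
{'t': 0.1, 'q': array([-1.27159397e+00,  2.59152852e-01,  2.08513425e-02,  1.33372102e+00,
        1.98417035e-05,  1.41820461e+00]), 'joint_velocities': array([ 0.00047377, -0.0015761 ,  0.00195858, -0.00257634, -0.00095246,
       -0.00269348]), 'joint_efforts': array([ 5.11855716e-03, -5.56690907e+01,  3.45072412e+01,  1.15190461e-02,
       -1.21713733e-04,  3.26862825e-06]), 'tcp_pos': array([ 0.24004958, -0.49457095,  0.23072281]), 'tcp_rot': array([[ 8.99665334e-01,  4.36580083e-01, -3.42472899e-04],
       [ 4.36580169e-01, -8.99664587e-01,  1.17757305e-03],
       [ 2.05994201e-04, -1.20893853e-03, -9.99999248e-01]]), 'ft_force': array([-0.05883167,  0.53012499,  0.31598344]), 'torque': array([-0.00228419, -0.01411973,  0.01149289]), 'grip_force': 0.0, 'width': 0.085564150791938} 0.0187
```

View pics/t0.png

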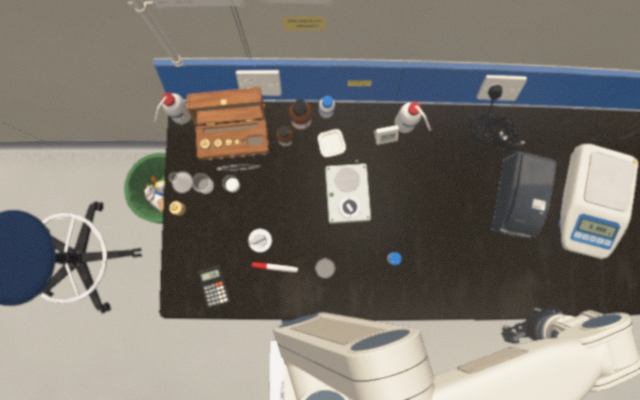

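View pics/s0.png

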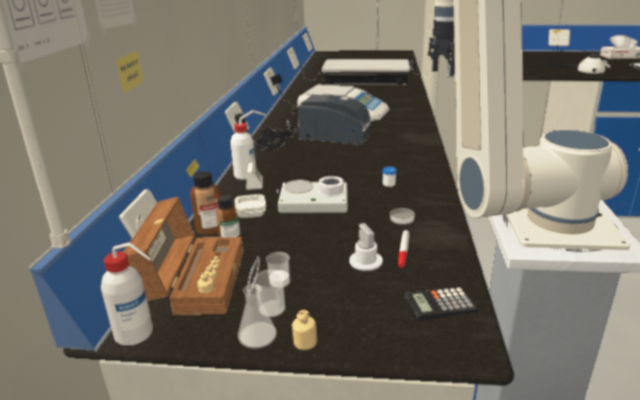

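The top view shows the key in its rest at about (260,240) and the lock at about (349,207). In the side view the key is at about (366,245) and the lock at about (330,184). I'll enlarge both.

```bash
python3 - <<'E'
from h import *
t=cv2.imread('pics/t0.png');s=cv2.imread('pics/s0.png')
c=lambda im,x,y,w,h:cv2.resize(im[y:y+h,x:x+w],(400,300),interpolation=cv2.INTER_CUBIC)
cv2.imwrite('pics/z0.png',np.vstack([np.hstack([c(t,240,225,40,30),c(t,320,160,56,68 if 0 else 64)]),np.hstack([c(s,340,215,60,60),c(s,270,165,90,60)])]))
E
```

```text
(no output)
```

View pics/z0.png

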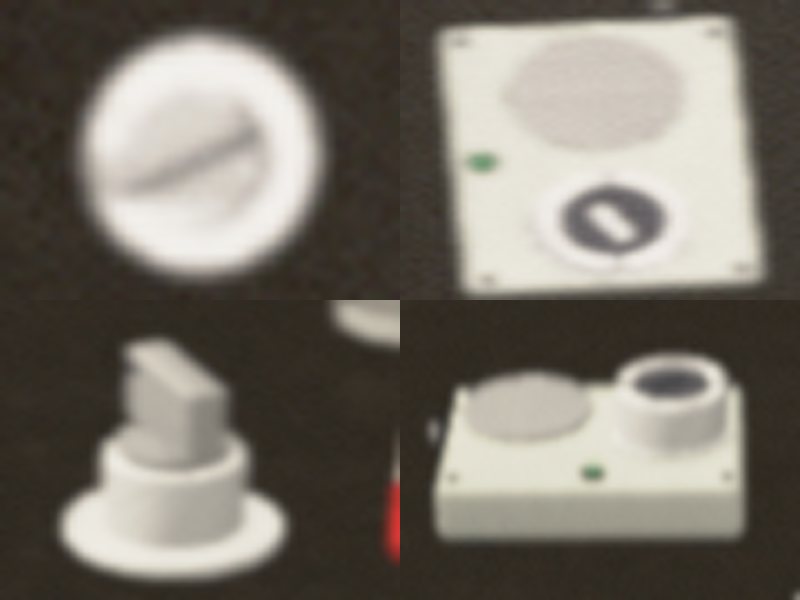

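The zoom shows the dark spindle disc with a light bar, probably the slot, lying anticlockwise of the index line. The handle's top face is clear in the side view, with crop corners near (122,350), (165,340), (230,385) and (190,397). Next I'll measure.

```bash
python3 - <<'E'
from h import *
t=cv2.imread('pics/t0.png');s=cv2.imread('pics/s0.png')
def comp(im,x,y,w,h,f,z,n,k=8,seed=None,fill=True):
    c=cv2.resize(im[y:y+h,x:x+w],None,fx=k,fy=k,interpolation=cv2.INTER_CUBIC)
    m=f(cv2.cvtColor(c,cv2.COLOR_BGR2GRAY)).astype(np.uint8)
    cs,_=cv2.findContours(m,cv2.RETR_EXTERNAL,cv2.CHAIN_APPROX_NONE)
    if seed: cs=[a for a in cs if cv2.pointPolygonTest(a,((seed[0]-x)*k,(seed[1]-y)*k),False)>=0]
    a=max(cs,key=cv2.contourArea)[:,0,:]
    px=np.c_[x+(a[:,0]+.5)/k-.5,y+(a[:,1]+.5)/k-.5]
    P=np.array([onz(n,u,v,z)[:2] for u,v in px]).astype(np.float32)
    return px,P
def circ(P):
    A=np.c_[2*P,np.ones(len(P))];b=(P**2).sum(1);r=np.linalg.lstsq(A.astype(float),b,rcond=None)[0];return r[:2],np.sqrt(r[2]+r[:2]@r[:2])
px,P=comp(t,240,225,40,30,lambda g:g>130,0.006,'top');print('rest top',circ(P))
px,P=comp(s,340,215,48,60,lambda g:g>120,0.0,'side')
# lower part of foot outline: max-v per column, use z=0.003
lo=px[:,1]>262;Q=np.array([onz('side',u,v,0.003)[:2] for u,v in px[lo]]);print('rest side foot',circ(Q))
px,P=comp(t,337,195,25,24,lambda g:g<140,0.064,'top',seed=None);print('disc top',circ(P))
px,P=comp(s,322,175,18,16,lambda g:g<130,0.064,'side');print('disc side',circ(P))
# slot
px,P=comp(t,343,201,13,13,lambda g:g>125,0.064,'top',seed=(349,207));r=cv2.minAreaRect(P*1000);print('slot',r)
b=cv2.boxPoints(r);e=max(b[1]-b[0],b[2]-b[1],key=np.linalg.norm);print('slot ang',np.degrees(np.arctan2(e[1],e[0])))
px,P=comp(t,318,158,60,70,lambda g:g>130,0.036,'top');r=cv2.minAreaRect(P*1000);print('cell',r)
b=cv2.boxPoints(r);e=max(b[1]-b[0],b[2]-b[1],key=np.linalg.norm);print('cell ang',np.degrees(np.arctan2(e[1],e[0])))
cs=[(122,350),(165,340),(230,385),(190,397)]
W=np.array([onz('side',340+(a+.5)/6.667-.5,215+(b-300+.5)/5-.5,.08)[:2] for a,b in cs]);print(W,W.mean(0))
e=W[3]-W[0];f=W[2]-W[1];print([np.degrees(np.arctan2(v[1],v[0])) for v in (e,f)])
# dark line in top crop (130,190)-(255,130)
a,b=[onz('top',240+u/10-.5,225+v/10-.5,.06) for u,v in((130,188),(258,133))];print('line',np.degrees(np.arctan2(*(b-a)[[1,0]])))
E
```

```text
rest top (array([0.44974405, 0.19324723]), np.float64(0.03570002105321467))
rest side foot (array([0.45037414, 0.19758697]), np.float64(0.034340286725460335))
disc top (array([ 0.54696827, -0.07245798]), np.float64(0.019239482858997573))
disc side (array([ 0.54711513, -0.07039212]), np.float64(0.017140085163470875))
slot ((545.4046630859375, -71.33049011230469), (37.75643539428711, 37.54023742675781), 0.06831195205450058)
slot ang 0.06830824Traceback (most recent call last):
  File "<stdin>", line 23, in <module>
  File "<stdin>", line 10, in comp
  File "h.py", line 14, in onz
    o,d=ray(n,u,v);return o+d*(z-o[2])/d[2]
        ~~~^^^^^^^
  File "h.py", line 8, in ray
    c=viewer.get_calibration(n);K=np.array(c['mtx']);k=c['k1']
ValueError: time passes only in moves, steps and waits
```

```bash
python3 - <<'E'
s=open('h.py').read()
s=s.replace("def snap","import functools\n@functools.lru_cache(None)\ndef cal(n): return viewer.get_calibration(n)\ndef snap",1).replace("c=viewer.get_calibration(n)","c=cal(n)")
open('h.py','w').write(s)
E
python3 - <<'E'
from h import *
t=cv2.imread('pics/t0.png')
g=cv2.cvtColor(t,cv2.COLOR_BGR2GRAY).astype(float)
ang=lambda e:np.degrees(np.arctan2(e[1],e[0]))
# slot: brightness-weighted PCA within 15 mm of the disc centre
pts=[];w=[]
for v in range(198,218):
  for u in range(339,361):
    p=onz('top',u,v,.064)[:2]
    if np.hypot(*(p-[.547,-.0725]))<.015: pts.append(p);w.append(g[v,u])
pts=np.array(pts);w=np.array(w);w=np.clip(w-np.percentile(w,35),0,None)
m=(pts*w[:,None]).sum(0)/w.sum();C=((pts-m)*w[:,None]).T@(pts-m)/w.sum();E=np.linalg.eigh(C);print('slot',m,E[0]**.5,ang(E[1][:,1]))
k=8;c=cv2.resize(g[158:228,318:378],None,fx=k,fy=k,interpolation=cv2.INTER_CUBIC)
cs,_=cv2.findContours((c>130).astype(np.uint8),0,1);a=max(cs,key=cv2.contourArea)[:,0]
P=np.array([onz('top',318+(x+.5)/k-.5,158+(y+.5)/k-.5,.036)[:2] for x,y in a])
r=cv2.minAreaRect((P*1000).astype(np.float32));b=cv2.boxPoints(r);e=max(b[1]-b[0],b[2]-b[1],key=np.linalg.norm);print('cell',r,ang(e))
cs=[(122,350),(165,340),(230,385),(190,397)]
W=np.array([onz('side',340+(a+.5)/6.667-.5,215+(b-300+.5)/5-.5,.08)[:2] for a,b in cs]);print(W,W.mean(0))
print([ang(v) for v in (W[3]-W[0],W[2]-W[1])])
a,b=[onz('top',240+u/10-.5,225+v/10-.5,.06) for u,v in((130,188),(258,133))];print('line',ang(b-a))
E
```

```text
slot [ 0.54536759 -0.07173117] [0.00343812 0.00687968] -146.3109803212113
cell ((592.0324096679688, -68.90087890625), (173.17552185058594, 126.94380187988281), 4.192926406860352) 4.192924
[[0.46643869 0.18199683]
 [0.45360274 0.17263687]
 [0.43295414 0.2089195 ]
 [0.44457079 0.21925848]] [0.44939159 0.19570292]
[np.float64(120.40756895428883), np.float64(119.64438123368689)]
line -66.19330795739107
```

>>> apply_moves(targets=[{"wz":-8.5},{"wz":-8.5},{"wz":-8.5},{"wz":-8.5},{"wz":-8.5},{"wz":-8.5},{"wz":-8.5},{"wz":-8.5},{"wz":-8.5},{"wz":-8.5},{"wz":-8.5},{"wz":-8.5}])

```text
schema error: expected keys x, y, z, wx, wy, wz, grip
```

```bash
cat >> h.py <<'E'
def rel(x,y,z,yawx=None):
    "remaining shift in tool axes and yaw turn (deg, as wz)"
    s=read_state();R=np.array(s['tcp_rot']);d=R.T@(np.array([x,y,z])-s['tcp_pos'])
    yw=np.degrees(np.arctan2(R[1,0],R[0,0]));w=None if yawx is None else -((yawx-yw+180)%360-180)
    print('t',s['t'],'tcp',np.round(s['tcp_pos'],4),'yaw',round(yw,2),'tilt',np.round(R[:2,2],4),'F',np.round(s['ft_force'],2),'M',np.round(s['torque'],3),'w',round(s['width'],4),'g',s['grip_force'],'q',np.round(s['q'],2))
    print('shift mm',np.round(d*1000,1),'wz',w)
E
python3 -c "
from h import *
rel(.4495,.1955,.16,-62)"
```

```text
t 0.1 tcp [ 0.24   -0.4946  0.2307] yaw 25.89 tilt [-0.0003  0.0012] F [-0.06  0.53  0.32] M [-0.002 -0.014  0.011] w 0.0856 g 0.0 q [-1.27  0.26  0.02  1.33  0.    1.42]
shift mm [ 489.7 -529.3   71.5] wz 87.88588577832398
```

>>> apply_moves(targets=[{"x":0,"y":0,"z":0,"wx":0,"wy":0,"wz":-8.5,"grip":1},{"x":0,"y":0,"z":0,"wx":0,"wy":0,"wz":-8.5,"grip":1},{"x":0,"y":0,"z":0,"wx":0,"wy":0,"wz":-8.5,"grip":1},{"x":0,"y":0,"z":0,"wx":0,"wy":0,"wz":-8.5,"grip":1},{"x":0,"y":0,"z":0,"wx":0,"wy":0,"wz":-8.5,"grip":1},{"x":0,"y":0,"z":0,"wx":0,"wy":0,"wz":-8.5,"grip":1},{"x":0,"y":0,"z":0,"wx":0,"wy":0,"wz":-8.5,"grip":1},{"x":0,"y":0,"z":0,"wx":0,"wy":0,"wz":-8.5,"grip":1},{"x":0,"y":0,"z":0,"wx":0,"wy":0,"wz":-8.5,"grip":1},{"x":0,"y":0,"z":0,"wx":0,"wy":0,"wz":-8.5,"grip":1},{"x":0,"y":0,"z":0,"wx":0,"wy":0,"wz":-8.5,"grip":1},{"x":0,"y":0,"z":0,"wx":0,"wy":0,"wz":-8.5,"grip":1}])

```text
t: 1.3
tcp_pos: [0.2401, -0.4946, 0.2309]
tcp_rot: [[-0.619, 0.785, -0.0], [0.785, 0.619, 0.001], [0.001, 0.0, -1.0]]
ft_force: [0.6, -0.5, -0.6]
width: 0.0852
grip_force: 0.0
```

```bash
python3 -c "
from h import *
rel(.4495,.1955,.16,-62)"
```

```text
t 1.3 tcp [ 0.2401 -0.4946  0.2309] yaw 128.24 tilt [-0.0002  0.0008] F [ 0.6  -0.55 -0.55] M [-0.014 -0.012  0.047] w 0.0852 g 0.0 q [-1.27  0.26  0.02  1.33  0.   -0.37]
shift mm [412.4 591.6  71.4] wz -169.76250636890887
```

>>> apply_moves(targets=[{"x":0.026,"y":0.037,"z":0,"wx":0,"wy":0,"wz":0,"grip":1},{"x":0.026,"y":0.037,"z":0,"wx":0,"wy":0,"wz":0,"grip":1},{"x":0.026,"y":0.037,"z":0,"wx":0,"wy":0,"wz":0,"grip":1},{"x":0.026,"y":0.037,"z":0,"wx":0,"wy":0,"wz":0,"grip":1},{"x":0.026,"y":0.037,"z":0,"wx":0,"wy":0,"wz":0,"grip":1},{"x":0.026,"y":0.037,"z":0,"wx":0,"wy":0,"wz":0,"grip":1},{"x":0.026,"y":0.037,"z":0,"wx":0,"wy":0,"wz":0,"grip":1},{"x":0.026,"y":0.037,"z":0,"wx":0,"wy":0,"wz":0,"grip":1},{"x":0.026,"y":0.037,"z":0,"wx":0,"wy":0,"wz":0,"grip":1},{"x":0.026,"y":0.037,"z":0,"wx":0,"wy":0,"wz":0,"grip":1},{"x":0.026,"y":0.037,"z":0,"wx":0,"wy":0,"wz":0,"grip":1},{"x":0.026,"y":0.037,"z":0,"wx":0,"wy":0,"wz":0,"grip":1}])

```text
t: 2.5
tcp_pos: [0.3989, 0.026, 0.2313]
tcp_rot: [[-0.614, 0.789, 0.0], [0.789, 0.614, -0.0], [-0.0, 0.0, -1.0]]
ft_force: [1.4, -1.3, -0.3]
width: 0.0851
grip_force: 0.0
```

>>> apply_moves(targets=[{"x":0.025,"y":0.037,"z":0,"wx":0,"wy":0,"wz":0,"grip":1},{"x":0.025,"y":0.037,"z":0,"wx":0,"wy":0,"wz":0,"grip":1},{"x":0.025,"y":0.037,"z":0,"wx":0,"wy":0,"wz":0,"grip":1},{"x":0.025,"y":0.036,"z":0,"wx":0,"wy":0,"wz":0,"grip":1},{"x":0,"y":0,"z":0,"wx":0,"wy":0,"wz":-8.5,"grip":1},{"x":0,"y":0,"z":0,"wx":0,"wy":0,"wz":-8.5,"grip":1},{"x":0,"y":0,"z":0,"wx":0,"wy":0,"wz":-8.5,"grip":1},{"x":0,"y":0,"z":0,"wx":0,"wy":0,"wz":-8.5,"grip":1},{"x":0,"y":0,"z":0,"wx":0,"wy":0,"wz":-8.5,"grip":1},{"x":0,"y":0,"z":0,"wx":0,"wy":0,"wz":-8.5,"grip":1},{"x":0,"y":0,"z":0,"wx":0,"wy":0,"wz":-8.5,"grip":1},{"x":0,"y":0,"z":0,"wx":0,"wy":0,"wz":-8.5,"grip":1}])

```text
t: 3.7
tcp_pos: [0.4534, 0.1932, 0.231]
tcp_rot: [[-0.96, -0.28, -0.001], [-0.28, 0.96, -0.0], [0.001, 0.0, -1.0]]
ft_force: [-0.3, -0.5, 1.1]
width: 0.0854
grip_force: 0.0
```

>>> apply_moves(targets=[{"x":0,"y":0,"z":0,"wx":0,"wy":0,"wz":-8.5,"grip":1},{"x":0,"y":0,"z":0,"wx":0,"wy":0,"wz":-8.5,"grip":1},{"x":0,"y":0,"z":0,"wx":0,"wy":0,"wz":-8.5,"grip":1},{"x":0,"y":0,"z":0,"wx":0,"wy":0,"wz":-8.5,"grip":1},{"x":0,"y":0,"z":0,"wx":0,"wy":0,"wz":-8.5,"grip":1},{"x":0,"y":0,"z":0,"wx":0,"wy":0,"wz":-8.5,"grip":1},{"x":0,"y":0,"z":0,"wx":0,"wy":0,"wz":-8.5,"grip":1},{"x":0,"y":0,"z":0,"wx":0,"wy":0,"wz":-8.5,"grip":1},{"x":0,"y":0,"z":0,"wx":0,"wy":0,"wz":-8.5,"grip":1},{"x":0,"y":0,"z":0,"wx":0,"wy":0,"wz":-8.5,"grip":1},{"x":0,"y":0,"z":0,"wx":0,"wy":0,"wz":-8.5,"grip":1},{"x":0,"y":0,"z":0,"wx":0,"wy":0,"wz":-8.5,"grip":1}])

```text
t: 4.9
tcp_pos: [0.4534, 0.1932, 0.231]
tcp_rot: [[0.473, -0.881, -0.001], [-0.881, -0.473, -0.0], [-0.0, 0.001, -1.0]]
ft_force: [-0.2, -0.3, 0.7]
width: 0.0852
grip_force: 0.0
```

```bash
python3 -c "
from h import *
rel(.4495,.1955,.0483,-61)
snap('side','s1.png');snap('top','t1.png')
a=cv2.imread('pics/s1.png');b=cv2.imread('pics/t1.png')
cv2.imwrite('pics/z1.png',np.hstack([cv2.resize(a[130:280,310:430],(400,500),interpolation=2),cv2.resize(b[185:295,220:308],(400,500),interpolation=2)]))
"
```

```text
t 4.9 tcp [0.4534 0.1932 0.231 ] yaw -61.76 tilt [-0.0007 -0.0002] F [-0.23 -0.31  0.68] M [ 0.021 -0.065 -0.014] w 0.0852 g 0.0 q [ 0.23  0.16 -0.11  1.3  -0.   -1.83]
shift mm [ -3.8   2.2 182.7] wz -0.7645361775665833
```

View pics/z1.png

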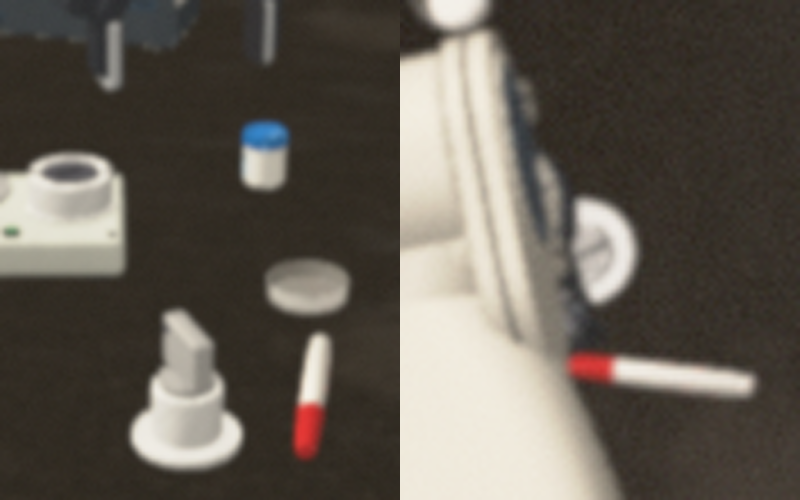

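The side view shows the key at (187,350) in the crop, lying between the two open fingers. I'll descend.

>>> apply_moves(targets=[{"x":-0.004,"y":0.002,"z":0.03,"wx":0,"wy":0,"wz":0,"grip":1},{"x":0,"y":0,"z":0.04,"wx":0,"wy":0,"wz":0,"grip":1},{"x":0,"y":0,"z":0.04,"wx":0,"wy":0,"wz":0,"grip":1},{"x":0,"y":0,"z":0.03,"wx":0,"wy":0,"wz":0,"grip":1},{"x":0,"y":0,"z":0.02,"wx":0,"wy":0,"wz":0,"grip":1},{"x":0,"y":0,"z":0.02,"wx":0,"wy":0,"wz":0,"grip":1},{"x":0,"y":0,"z":0,"wx":0,"wy":0,"wz":0,"grip":0.4},{"x":0,"y":0,"z":0,"wx":0,"wy":0,"wz":0,"grip":0.4},{"x":0,"y":0,"z":0,"wx":0,"wy":0,"wz":0,"grip":0.4}], newtons=20)

```text
t: 5.9
tcp_pos: [0.4506, 0.196, 0.0523]
tcp_rot: [[0.466, -0.885, 0.001], [-0.885, -0.466, 0.0], [0.0, -0.001, -1.0]]
ft_force: [-0.2, 0.2, 0.1]
width: 0.0437
grip_force: 0.0
```

```bash
python3 -c "
from h import *
rel(.4495,.1955,.0483,-61)
snap('side','s2.png')
a=cv2.imread('pics/s2.png')
cv2.imwrite('pics/z2.png',cv2.resize(a[180:280,310:430],(720,600),interpolation=2))
"
```

```text
t 5.9 tcp [0.4506 0.196  0.0523] yaw -62.2 tilt [0.0015 0.0004] F [-0.21  0.16  0.1 ] M [-0.021 -0.034  0.053] w 0.0437 g 0.0 q [ 0.24  0.28 -0.43  0.85  0.   -1.82]
shift mm [-0.   1.2  4. ] wz -1.1980760795670733
```

View pics/z2.png

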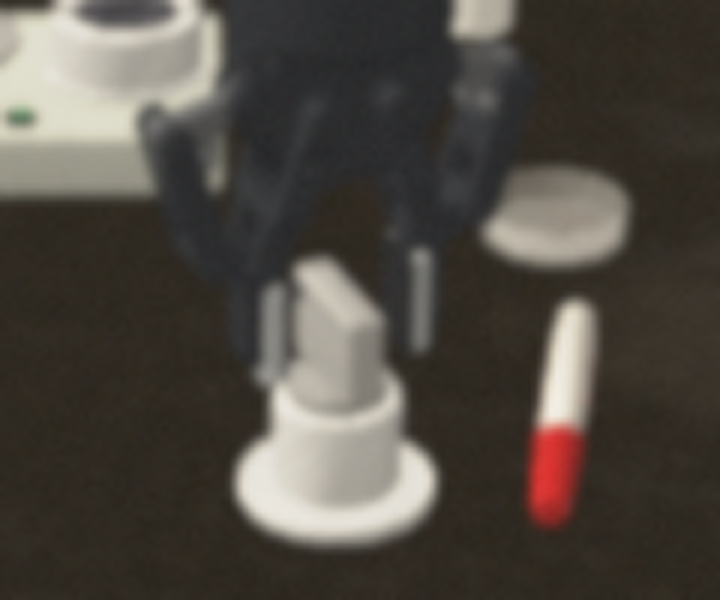

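The open pads, at (270,330) and (420,300), straddle the handle. I'll close.

>>> apply_moves(targets=[{"x":0,"y":0.001,"z":0.003,"wx":0,"wy":0,"wz":0,"grip":0.25},{"x":0,"y":0,"z":0,"wx":0,"wy":0,"wz":0,"grip":0.2},{"x":0,"y":0,"z":0,"wx":0,"wy":0,"wz":0,"grip":0.15},{"x":0,"y":0,"z":0,"wx":0,"wy":0,"wz":0,"grip":0.1},{"x":0,"y":0,"z":0,"wx":0,"wy":0,"wz":0,"grip":0.0},{"x":0,"y":0,"z":0,"wx":0,"wy":0,"wz":0,"grip":0.0},{"x":0,"y":0,"z":0,"wx":0,"wy":0,"wz":0,"grip":0.0}], newtons=25)

```text
t: 6.65
tcp_pos: [0.4491, 0.1954, 0.0485]
tcp_rot: [[0.468, -0.884, 0.0], [-0.884, -0.468, 0.0], [0.0, -0.0, -1.0]]
ft_force: [-1.2, -0.5, 6.0]
width: 0.0137
grip_force: 25.2
```

```bash
python3 -c "
from h import *
rel(.4495,.1955,.0483,-61)"
```

```text
t 6.65 tcp [0.4491 0.1954 0.0485] yaw -62.12 tilt [0.0002 0.    ] F [-1.2  -0.53  5.98] M [-0.147  0.42   0.012] w 0.0137 g 25.18904060125351 q [ 0.24  0.29 -0.44  0.84 -0.   -1.82]
shift mm [ 0.1 -0.4  0.2] wz -1.1177164591981352
```

>>> apply_moves(targets=[{"x":0,"y":0,"z":0,"wx":0,"wy":0,"wz":0,"grip":0},{"x":0,"y":0,"z":0,"wx":0,"wy":0,"wz":0,"grip":0},{"x":0,"y":0,"z":-0.01,"wx":0,"wy":0,"wz":0,"grip":0},{"x":0,"y":0,"z":-0.02,"wx":0,"wy":0,"wz":0,"grip":0},{"x":0,"y":0,"z":-0.03,"wx":0,"wy":0,"wz":0,"grip":0},{"x":0,"y":0,"z":-0.03,"wx":0,"wy":0,"wz":0,"grip":0},{"x":0,"y":0,"z":0,"wx":0,"wy":0,"wz":0,"grip":0},{"x":0,"y":0,"z":0,"wx":0,"wy":0,"wz":0,"grip":0}], newtons=60)

```text
t: 7.45
tcp_pos: [0.4492, 0.1955, 0.1387]
tcp_rot: [[0.468, -0.884, 0.001], [-0.884, -0.468, 0.0], [0.0, -0.001, -1.0]]
ft_force: [0.9, -0.4, -2.6]
width: 0.0126
grip_force: 58.8
```

>>> apply_moves(targets=[{"x":0.04,"y":0.0055,"z":0,"wx":0,"wy":0,"wz":0,"grip":0},{"x":0.04,"y":0.0055,"z":0,"wx":0,"wy":0,"wz":0,"grip":0},{"x":0.04,"y":0.0055,"z":0,"wx":0,"wy":0,"wz":0,"grip":0},{"x":0.04,"y":0.0055,"z":0,"wx":0,"wy":0,"wz":0,"grip":0},{"x":0.04,"y":0.0055,"z":0,"wx":0,"wy":0,"wz":0,"grip":0},{"x":0.04,"y":0.0055,"z":0,"wx":0,"wy":0,"wz":0,"grip":0},{"x":0.04,"y":0.0055,"z":0,"wx":0,"wy":0,"wz":0,"grip":0},{"x":0,"y":0,"z":0,"wx":0,"wy":0,"wz":8,"grip":0},{"x":0,"y":0,"z":0,"wx":0,"wy":0,"wz":8,"grip":0},{"x":0,"y":0,"z":0,"wx":0,"wy":0,"wz":8,"grip":0},{"x":0,"y":0,"z":0,"wx":0,"wy":0,"wz":8,"grip":0},{"x":0,"y":0,"z":0,"wx":0,"wy":0,"wz":8,"grip":0}])

```text
t: 8.65
tcp_pos: [0.5452, -0.07, 0.1366]
tcp_rot: [[-0.216, -0.976, -0.003], [-0.976, 0.216, 0.001], [-0.0, 0.003, -1.0]]
ft_force: [-0.2, -0.3, -3.1]
width: 0.0134
grip_force: 58.6
```

```bash
python3 -c "
from h import *
rel(.547,-.0718,.105,-136)
snap('side','s3.png')
a=cv2.imread('pics/s3.png')
cv2.imwrite('pics/z3.png',cv2.resize(a[120:220,270:390],(720,600),interpolation=2))
"
```

```text
t 8.65 tcp [ 0.5452 -0.07    0.1366] yaw -102.46 tilt [-0.0028  0.0008] F [-0.2  -0.3  -3.07] M [-0.026 -0.015 -0.011] w 0.0134 g 58.58784556388855 q [-0.28  0.3  -0.16  1.11  0.   -1.63]
shift mm [ 1.4 -2.3 31.6] wz 33.54465679491935
```

View pics/z3.png

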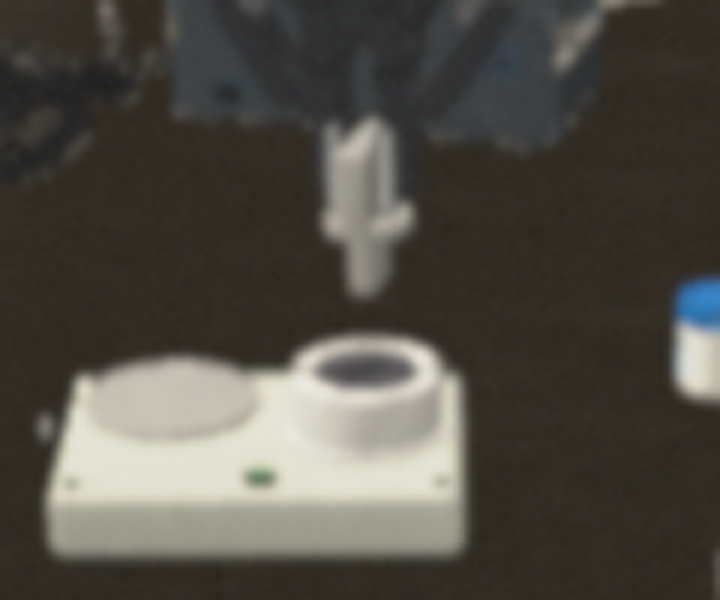

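The key hangs directly above the lock. In the crop the collar is centred at about x=366 and the disc at about (366,371). I'll compare these with the projections.

```bash
python3 -c "
from h import *
g=cv2.imread('pics/s3.png',0)[120:220,270:390].astype(np.float32);k=8
c=cv2.resize(g,None,fx=k,fy=k,interpolation=cv2.INTER_CUBIC)
px=lambda x,o:o+(x+.5)/k-.5
# collar rows / tang rows / boss
for nm,v in (('collar',157),('tang',165),('tang',167),('boss',191),('boss',187),('disc',181),('disc',182)):
    r=c[int((v-120+.5)*k)]; x0=int((331-270+.5)*k)
    f=(r<110) if nm!='disc' else (r>125)
    a=x0
    while not f[a]:a-=1
    b=x0
    while not f[b]:b+=1
    print(nm,v,px(a,270),px(b,270),(px(a,270)+px(b,270))/2)
print('pred collar',proj('side',(.5452,-.07,.131)),'tip',proj('side',(.5452,-.07,.108)),'lock',proj('side',(.547,-.0718,.064)),'x+1mm',proj('side',(.548,-.0718,.064)),'y+1mm',proj('side',(.547,-.0708,.064)))
m=(c<130).astype(np.uint8);cs,_=cv2.findContours(m,0,1)
col=c[:,int((331-270+.5)*k)];print('disc v centre edges',[px(i,120) for i in range(420,560) if (col[i]<130)!=(col[i+1]<130)])
"

```

```text
collar 157 323.4375 337.8125 330.625
tang 165 327.8125 332.9375 330.375
tang 167 328.1875 331.9375 330.0625
boss 191 279.8125 346.9375 313.375
boss 187 280.8125 346.6875 313.75
disc 181 323.0625 337.9375 330.5
disc 182 323.3125 337.6875 330.5
pred collar (np.float64(330.78255727537345), np.float64(156.40915332520063)) tip (np.float64(330.9578682593463), np.float64(165.0667855925002)) lock (np.float64(330.6436583899087), np.float64(180.95213855412345)) x+1mm (np.float64(330.25017569063135), np.float64(180.94398728485027)) y+1mm (np.float64(330.6059744604029), np.float64(181.11154327007122))
disc v centre edges [175.8125, 178.4375, 183.6875]
```

>>> apply_moves(targets=[{"x":0,"y":0,"z":0,"wx":0,"wy":0,"wz":8.5,"grip":0},{"x":0,"y":0,"z":0,"wx":0,"wy":0,"wz":8.5,"grip":0},{"x":0,"y":0,"z":0,"wx":0,"wy":0,"wz":8.5,"grip":0},{"x":0,"y":0,"z":0.02,"wx":0,"wy":0,"wz":8,"grip":0},{"x":0,"y":0,"z":0.01,"wx":0,"wy":0,"wz":0,"grip":0},{"x":0,"y":0,"z":0.006,"wx":0,"wy":0,"wz":0,"grip":0},{"x":0,"y":0,"z":0,"wx":0,"wy":0,"wz":0,"grip":0},{"x":0,"y":0,"z":0,"wx":0,"wy":0,"wz":0,"grip":0}])

```text
t: 9.5
tcp_pos: [0.5461, -0.0701, 0.1024]
tcp_rot: [[-0.713, -0.701, -0.0], [-0.701, 0.713, 0.0], [0.0, 0.0, -1.0]]
ft_force: [1.0, 0.2, -1.6]
width: 0.0129
grip_force: 58.6
```

```bash
python3 -c "
from h import *
rel(.547,-.0716,.098,-136)"
```

```text
t 9.5 tcp [ 0.5461 -0.0701  0.1024] yaw -135.47 tilt [-0.0001  0.    ] F [ 0.98  0.24 -1.6 ] M [ 0.029 -0.072 -0.041] w 0.0129 g 58.62063467502594 q [-0.28  0.33 -0.22  1.02  0.   -1.06]
shift mm [ 0.4 -1.7  4.4] wz 0.5260513066806993
```

>>> apply_moves(targets=[{"x":0.0004,"y":-0.0017,"z":0,"wx":0,"wy":0,"wz":0,"grip":0},{"x":0,"y":0,"z":0.002,"wx":0,"wy":0,"wz":0,"grip":0},{"x":0,"y":0,"z":0.002,"wx":0,"wy":0,"wz":0,"grip":0},{"x":0,"y":0,"z":0.001,"wx":0,"wy":0,"wz":0,"grip":0},{"x":0,"y":0,"z":0,"wx":0,"wy":0,"wz":0,"grip":0}])

```text
t: 10.0
tcp_pos: [0.5469, -0.0716, 0.0973]
tcp_rot: [[-0.715, -0.7, 0.0], [-0.7, 0.715, -0.0], [-0.0, -0.0, -1.0]]
ft_force: [0.3, -0.6, -1.4]
width: 0.013
grip_force: 58.8
```

```bash
python3 -c "
from h import *
rel(.547,-.0716,.0965,-136)"
```

```text
t 10.0 tcp [ 0.5469 -0.0716  0.0973] yaw -135.61 tilt [ 0.0001 -0.    ] F [ 0.26 -0.56 -1.43] M [-0.015 -0.018 -0.057] w 0.013 g 58.7966787815094 q [-0.28  0.33 -0.22  1.01  0.   -1.06]
shift mm [-0.1 -0.1  0.8] wz 0.39365461379830435
```

>>> apply_moves(targets=[{"x":0,"y":0,"z":0.0005,"wx":0,"wy":0,"wz":0,"grip":0},{"x":0,"y":0,"z":0.0005,"wx":0,"wy":0,"wz":0,"grip":0},{"x":0,"y":0,"z":0,"wx":0,"wy":0,"wz":0,"grip":0}])

```text
t: 10.3
tcp_pos: [0.5471, -0.0717, 0.0966]
tcp_rot: [[-0.715, -0.699, 0.001], [-0.699, 0.715, -0.0], [-0.0, -0.001, -1.0]]
ft_force: [0.3, -0.7, 2.1]
width: 0.0131
grip_force: 59.3
```

>>> apply_moves(targets=[{"x":0,"y":0,"z":0.0006,"wx":0,"wy":0,"wz":0,"grip":0},{"x":0,"y":0,"z":0,"wx":0,"wy":0,"wz":2,"grip":0},{"x":0,"y":0,"z":0,"wx":0,"wy":0,"wz":2,"grip":0},{"x":0,"y":0,"z":0,"wx":0,"wy":0,"wz":0,"grip":0}])

```text
t: 10.7
tcp_pos: [0.5472, -0.0716, 0.0957]
tcp_rot: [[-0.762, -0.648, 0.001], [-0.648, 0.762, -0.0], [-0.0, -0.001, -1.0]]
ft_force: [0.9, -0.6, 0.9]
width: 0.013
grip_force: 58.9
```

>>> apply_moves(targets=[{"x":0,"y":0,"z":0,"wx":0,"wy":0,"wz":1.5,"grip":0},{"x":0,"y":0,"z":0,"wx":0,"wy":0,"wz":1.5,"grip":0},{"x":0,"y":0,"z":0,"wx":0,"wy":0,"wz":0,"grip":0}])

```text
t: 11.0
tcp_pos: [0.547, -0.0715, 0.0956]
tcp_rot: [[-0.795, -0.606, 0.0], [-0.606, 0.795, 0.0], [-0.0, 0.0, -1.0]]
ft_force: [2.0, -0.2, -1.9]
width: 0.0131
grip_force: 58.7
```

>>> apply_moves(targets=[{"x":0,"y":0,"z":0,"wx":0,"wy":0,"wz":1.5,"grip":0},{"x":0,"y":0,"z":0,"wx":0,"wy":0,"wz":1.5,"grip":0},{"x":0,"y":0,"z":0,"wx":0,"wy":0,"wz":0,"grip":0}])

```text
t: 11.3
tcp_pos: [0.5469, -0.0715, 0.0956]
tcp_rot: [[-0.826, -0.564, -0.0], [-0.564, 0.826, 0.0], [-0.0, 0.0, -1.0]]
ft_force: [2.4, 0.3, -1.5]
width: 0.0131
grip_force: 58.6
```

>>> apply_moves(targets=[{"x":0,"y":0,"z":0,"wx":0,"wy":0,"wz":1.5,"grip":0},{"x":0,"y":0,"z":0,"wx":0,"wy":0,"wz":1.5,"grip":0},{"x":0,"y":0,"z":0,"wx":0,"wy":0,"wz":0,"grip":0}])

```text
t: 11.6
tcp_pos: [0.547, -0.0717, 0.0957]
tcp_rot: [[-0.854, -0.52, 0.0], [-0.52, 0.854, -0.0], [-0.0, -0.0, -1.0]]
ft_force: [2.8, -0.2, -2.4]
width: 0.013
grip_force: 58.6
```

Upward force vanished from about 37° on, which agrees with the slot seen at about 34°. I'll centre the yaw and probe downward.

>>> apply_moves(targets=[{"x":0,"y":0,"z":0,"wx":0,"wy":0,"wz":-2.5,"grip":0},{"x":0,"y":0,"z":0.0005,"wx":0,"wy":0,"wz":0,"grip":0},{"x":0,"y":0,"z":0.0005,"wx":0,"wy":0,"wz":0,"grip":0},{"x":0,"y":0,"z":0,"wx":0,"wy":0,"wz":0,"grip":0}])

```text
t: 12.0
tcp_pos: [0.5469, -0.0715, 0.0947]
tcp_rot: [[-0.831, -0.557, 0.0], [-0.557, 0.831, 0.0], [-0.0, 0.0, -1.0]]
ft_force: [2.5, 1.2, -1.4]
width: 0.013
grip_force: 58.8
```

```bash
python3 -c "
from h import *
rel(.547,-.0716,.0725,-146)"
```

```text
t 12.0 tcp [ 0.5469 -0.0715  0.0947] yaw -146.16 tilt [0.0002 0.0002] F [ 2.54  1.2  -1.41] M [ 0.449 -0.602  0.013] w 0.013 g 58.79461705684662 q [-0.28  0.34 -0.23  1.01  0.   -0.87]
shift mm [-0.  -0.2 22.2] wz -0.1570064010574015
```

>>> apply_moves(targets=[{"x":-0.0003,"y":0,"z":0.001,"wx":0,"wy":0,"wz":0,"grip":0},{"x":0,"y":0,"z":0.0015,"wx":0,"wy":0,"wz":0,"grip":0},{"x":0,"y":0,"z":0.0015,"wx":0,"wy":0,"wz":0,"grip":0},{"x":0,"y":0,"z":0,"wx":0,"wy":0,"wz":0,"grip":0}])

```text
t: 12.4
tcp_pos: [0.5471, -0.0714, 0.0904]
tcp_rot: [[-0.83, -0.557, -0.0], [-0.557, 0.83, 0.0], [0.0, 0.0, -1.0]]
ft_force: [3.1, 1.4, -2.6]
width: 0.0133
grip_force: 58.8
```

```bash
python3 -c "
from h import *
rel(.547,-.0716,.0725,-146)"
```

```text
t 12.4 tcp [ 0.5471 -0.0714  0.0904] yaw -146.12 tilt [-0.0002  0.0002] F [ 3.09  1.38 -2.58] M [ 0.293 -0.608 -0.005] w 0.0133 g 58.7906813621521 q [-0.28  0.34 -0.23  1.    0.   -0.87]
shift mm [ 0.2 -0.2 17.9] wz -0.11878841391919082
```

>>> apply_moves(targets=[{"x":-0.0004,"y":0,"z":0.001,"wx":0,"wy":0,"wz":0,"grip":0},{"x":0,"y":0,"z":0.0015,"wx":0,"wy":0,"wz":0,"grip":0},{"x":0,"y":0,"z":0.0015,"wx":0,"wy":0,"wz":0,"grip":0},{"x":0,"y":0,"z":0.0015,"wx":0,"wy":0,"wz":0,"grip":0},{"x":0,"y":0,"z":0,"wx":0,"wy":0,"wz":0,"grip":0}])

```text
t: 12.9
tcp_pos: [0.5472, -0.0712, 0.0848]
tcp_rot: [[-0.83, -0.557, -0.001], [-0.557, 0.83, 0.0], [0.001, 0.0, -1.0]]
ft_force: [1.5, 0.8, -2.4]
width: 0.0135
grip_force: 58.7
```

```bash
python3 -c "
from h import *
rel(.547,-.0716,.0725,-146)"
```

```text
t 12.9 tcp [ 0.5472 -0.0712  0.0848] yaw -146.12 tilt [-0.0007  0.    ] F [ 1.45  0.76 -2.45] M [ 0.081 -0.121 -0.023] w 0.0135 g 58.74482810497284 q [-0.28  0.35 -0.24  0.98 -0.   -0.87]
shift mm [ 0.4 -0.2 12.3] wz -0.12161844482017159
```

Sliding in freely; I'll continue down.

>>> apply_moves(targets=[{"x":-0.0001,"y":0,"z":0.002,"wx":0,"wy":0,"wz":0,"grip":0},{"x":0,"y":0,"z":0.002,"wx":0,"wy":0,"wz":0,"grip":0},{"x":0,"y":0,"z":0.002,"wx":0,"wy":0,"wz":0,"grip":0},{"x":0,"y":0,"z":0.002,"wx":0,"wy":0,"wz":0,"grip":0},{"x":0,"y":0,"z":0.001,"wx":0,"wy":0,"wz":0,"grip":0},{"x":0,"y":0,"z":0.001,"wx":0,"wy":0,"wz":0,"grip":0},{"x":0,"y":0,"z":0,"wx":0,"wy":0,"wz":0,"grip":0}])

```text
t: 13.6
tcp_pos: [0.5475, -0.0711, 0.0751]
tcp_rot: [[-0.83, -0.558, -0.0], [-0.558, 0.83, 0.0], [0.0, 0.0, -1.0]]
ft_force: [0.1, 1.0, -1.2]
width: 0.0132
grip_force: 58.7
```

```bash
python3 -c "
from h import *
rel(.547,-.0716,.0725,-146)"
```

```text
t 13.6 tcp [ 0.5475 -0.0711  0.0751] yaw -146.11 tilt [-0.0002  0.0001] F [ 0.05  1.04 -1.19] M [-0.009 -0.003 -0.035] w 0.0132 g 58.723856806755066 q [-0.28  0.35 -0.26  0.96  0.   -0.87]
shift mm [ 0.7 -0.2  2.6] wz -0.11174732909299223
```

>>> apply_moves(targets=[{"x":0,"y":0,"z":0.001,"wx":0,"wy":0,"wz":0,"grip":0},{"x":0,"y":0,"z":0.001,"wx":0,"wy":0,"wz":0,"grip":0},{"x":0,"y":0,"z":0.0005,"wx":0,"wy":0,"wz":0,"grip":0},{"x":0,"y":0,"z":0,"wx":0,"wy":0,"wz":0,"grip":0}])

```text
t: 14.0
tcp_pos: [0.5475, -0.0711, 0.0727]
tcp_rot: [[-0.83, -0.558, 0.0], [-0.558, 0.83, -0.0], [-0.0, -0.0, -1.0]]
ft_force: [0.3, 0.8, -1.3]
width: 0.013
grip_force: 58.9
```

>>> apply_moves(targets=[{"x":0,"y":0,"z":0.0005,"wx":0,"wy":0,"wz":0,"grip":0},{"x":0,"y":0,"z":0.0005,"wx":0,"wy":0,"wz":0,"grip":0},{"x":0,"y":0,"z":0,"wx":0,"wy":0,"wz":0,"grip":0}])

```text
t: 14.3
tcp_pos: [0.5476, -0.0711, 0.0726]
tcp_rot: [[-0.83, -0.558, 0.001], [-0.558, 0.83, -0.0], [-0.001, -0.001, -1.0]]
ft_force: [-3.8, 0.2, 7.8]
width: 0.0127
grip_force: 60.3
```

Seated: collar contact at z=0.0726 with about 9 N. I'll ease off, then turn clockwise gently.

>>> apply_moves(targets=[{"x":0,"y":0,"z":-0.0006,"wx":0,"wy":0,"wz":0,"grip":0},{"x":0,"y":0,"z":0,"wx":0,"wy":0,"wz":0,"grip":0},{"x":0,"y":0,"z":0,"wx":0,"wy":0,"wz":0,"grip":0},{"x":0,"y":0,"z":0,"wx":0,"wy":0,"wz":2,"grip":0},{"x":0,"y":0,"z":0,"wx":0,"wy":0,"wz":2,"grip":0},{"x":0,"y":0,"z":0,"wx":0,"wy":0,"wz":2,"grip":0},{"x":0,"y":0,"z":0,"wx":0,"wy":0,"wz":2,"grip":0},{"x":0,"y":0,"z":0,"wx":0,"wy":0,"wz":2,"grip":0}])

```text
t: 15.1
tcp_pos: [0.548, -0.0716, 0.0726]
tcp_rot: [[-0.915, -0.404, 0.001], [-0.404, 0.915, -0.001], [-0.001, -0.001, -1.0]]
ft_force: [-1.5, -0.9, 4.7]
width: 0.013
grip_force: 59.5
```

```bash
python3 -c "
from h import *
rel(.547,-.0716,.0725,-176)"
```

```text
t 15.1 tcp [ 0.548  -0.0716  0.0726] yaw -156.2 tilt [ 0.001  -0.0009] F [-1.54 -0.92  4.66] M [-0.281  0.179  0.084] w 0.013 g 59.52717304229736 q [-0.28  0.36 -0.26  0.95 -0.   -0.7 ]
shift mm [0.9 0.4 0.1] wz 19.799456725236297
```

Turning with 0.08–0.1 N m as expected. I'll continue.

>>> apply_moves(targets=[{"x":0,"y":0,"z":0,"wx":0,"wy":0,"wz":2,"grip":0},{"x":0,"y":0,"z":0,"wx":0,"wy":0,"wz":2,"grip":0},{"x":0,"y":0,"z":0,"wx":0,"wy":0,"wz":2,"grip":0},{"x":0,"y":0,"z":0,"wx":0,"wy":0,"wz":2,"grip":0},{"x":0,"y":0,"z":0,"wx":0,"wy":0,"wz":2,"grip":0},{"x":0,"y":0,"z":0,"wx":0,"wy":0,"wz":2,"grip":0},{"x":0,"y":0,"z":0,"wx":0,"wy":0,"wz":2,"grip":0},{"x":0,"y":0,"z":0,"wx":0,"wy":0,"wz":2,"grip":0},{"x":0,"y":0,"z":0,"wx":0,"wy":0,"wz":2,"grip":0}])

```text
t: 16.0
tcp_pos: [0.548, -0.0718, 0.0727]
tcp_rot: [[-0.995, -0.101, 0.001], [-0.101, 0.995, -0.001], [-0.001, -0.001, -1.0]]
ft_force: [-0.7, -2.8, 4.4]
width: 0.0133
grip_force: 59.5
```

```bash
python3 -c "
from h import *
rel(.547,-.0716,.0725,-176)"
```

```text
t 16.0 tcp [ 0.548  -0.0718  0.0727] yaw -174.21 tilt [ 0.0011 -0.0014] F [-0.72 -2.84  4.37] M [-0.543  0.147  0.087] w 0.0133 g 59.51806426048279 q [-0.28  0.36 -0.26  0.95 -0.   -0.38]
shift mm [1.  0.3 0.2] wz 1.7902222979043358
```

>>> apply_moves(targets=[{"x":0,"y":0,"z":0,"wx":0,"wy":0,"wz":1,"grip":0},{"x":0,"y":0,"z":0,"wx":0,"wy":0,"wz":1,"grip":0},{"x":0,"y":0,"z":0,"wx":0,"wy":0,"wz":0,"grip":0}])

```text
t: 16.3
tcp_pos: [0.548, -0.0718, 0.0726]
tcp_rot: [[-0.998, -0.067, 0.001], [-0.067, 0.998, -0.001], [-0.001, -0.001, -1.0]]
ft_force: [0.9, -4.9, 5.4]
width: 0.013
grip_force: 59.7
```

```bash
python3 -c "
from h import *
rel(.547,-.0716,.0725,-176)"
```

```text
t 16.3 tcp [ 0.548  -0.0718  0.0726] yaw -176.15 tilt [ 0.001  -0.0013] F [ 0.86 -4.95  5.39] M [-1.059 -0.061  0.053] w 0.013 g 59.68908905982971 q [-0.28  0.36 -0.26  0.95 -0.   -0.35]
shift mm [1.  0.2 0.1] wz -0.15498635808000927
```

>>> apply_moves(targets=[{"x":0,"y":0,"z":0,"wx":0,"wy":0,"wz":1,"grip":0},{"x":0,"y":0,"z":0,"wx":0,"wy":0,"wz":1,"grip":0},{"x":0,"y":0,"z":0,"wx":0,"wy":0,"wz":0,"grip":0}])

```text
t: 16.6
tcp_pos: [0.548, -0.0718, 0.0727]
tcp_rot: [[-0.999, -0.032, 0.001], [-0.032, 0.999, -0.001], [-0.001, -0.001, -1.0]]
ft_force: [0.8, -5.2, 5.6]
width: 0.0128
grip_force: 59.7
```

```bash
python3 -c "
from h import *
rel(.547,-.0716,.0725,-176)"
```

```text
t 16.6 tcp [ 0.548  -0.0718  0.0727] yaw -178.15 tilt [ 0.0011 -0.0013] F [ 0.82 -5.24  5.63] M [-1.056 -0.037  0.024] w 0.0128 g 59.685680866241455 q [-0.28  0.36 -0.26  0.95 -0.   -0.31]
shift mm [1.  0.2 0.2] wz -2.1478988131041206
```

```bash
python3 -c "
from h import *
snap('side','s4.png')
a=cv2.imread('pics/s4.png')
cv2.imwrite('pics/z4.png',cv2.resize(a[140:220,280:380],(750,600),interpolation=2))
"
```

```text
(no output)
```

View pics/z4.png

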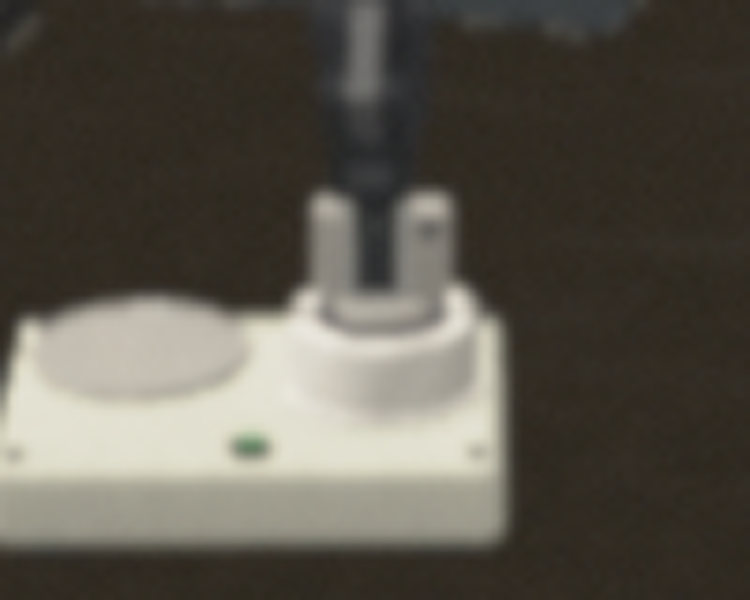

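The key is seated with its collar on the spindle and its handle, crop x from 310 to 455 at y=250, along the cell's axis. I'll release and withdraw.

>>> apply_moves(targets=[{"x":0,"y":0,"z":-0.0003,"wx":0,"wy":0,"wz":0,"grip":0.1},{"x":0,"y":0,"z":0,"wx":0,"wy":0,"wz":0,"grip":0.2},{"x":0,"y":0,"z":0,"wx":0,"wy":0,"wz":0,"grip":0.3},{"x":0,"y":0,"z":0,"wx":0,"wy":0,"wz":0,"grip":0.4},{"x":0,"y":0,"z":0,"wx":0,"wy":0,"wz":0,"grip":0.4},{"x":0,"y":0,"z":0,"wx":0,"wy":0,"wz":0,"grip":0.4},{"x":0,"y":0,"z":-0.005,"wx":0,"wy":0,"wz":0,"grip":0.4},{"x":0,"y":0,"z":-0.02,"wx":0,"wy":0,"wz":0,"grip":0.4},{"x":0,"y":0,"z":-0.03,"wx":0,"wy":0,"wz":0,"grip":0.4},{"x":0,"y":0,"z":-0.03,"wx":0,"wy":0,"wz":0,"grip":0.4},{"x":0,"y":0,"z":-0.03,"wx":0,"wy":0,"wz":0,"grip":0.4}])

```text
t: 17.75
tcp_pos: [0.5473, -0.0711, 0.1892]
tcp_rot: [[-0.999, -0.033, 0.0], [-0.033, 0.999, 0.0], [-0.0, 0.0, -1.0]]
ft_force: [-1.0, -0.3, -0.4]
width: 0.0343
grip_force: 0.0
```

>>> apply_moves(targets=[{"x":0,"y":-0.04,"z":-0.01,"wx":0,"wy":0,"wz":0,"grip":0.4},{"x":0,"y":-0.04,"z":-0.01,"wx":0,"wy":0,"wz":0,"grip":0.4},{"x":0,"y":-0.04,"z":0,"wx":0,"wy":0,"wz":0,"grip":0.4},{"x":0,"y":-0.04,"z":0,"wx":0,"wy":0,"wz":0,"grip":0.4},{"x":0,"y":-0.04,"z":0,"wx":0,"wy":0,"wz":0,"grip":0.4},{"x":0,"y":0,"z":0,"wx":0,"wy":0,"wz":0,"grip":0.4},{"x":0,"y":0,"z":0,"wx":0,"wy":0,"wz":0,"grip":0.4}])

```text
t: 18.45
tcp_pos: [0.5538, -0.2718, 0.2074]
tcp_rot: [[-1.0, -0.031, -0.0], [-0.031, 1.0, 0.001], [0.0, 0.001, -1.0]]
ft_force: [-0.0, -0.3, -0.2]
width: 0.0344
grip_force: 0.0
```

```bash
python3 -c "
from h import *
rel(.547,-.0716,.0725,-176)
snap('side','s5.png');snap('top','t5.png')
a=cv2.imread('pics/s5.png');b=cv2.imread('pics/t5.png')
cv2.imwrite('pics/z5.png',np.hstack([cv2.resize(a[150:210,290:360],(400,343),interpolation=2),cv2.resize(b[157:229,310:394],(400,343),interpolation=2)]))
"
```

```text
t 18.45 tcp [ 0.5538 -0.2718  0.2074] yaw -178.22 tilt [-0.0004  0.0006] F [-0.01 -0.26 -0.16] M [-0.002 -0.016  0.024] w 0.0344 g 0.0 q [-0.59  0.38  0.14  1.33  0.   -0.62]
shift mm [  0.5 200.2 135. ] wz -2.2182768360490854
```

View pics/z5.png

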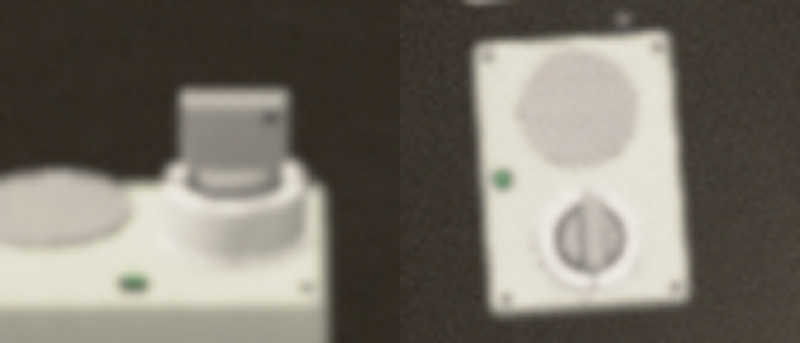

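In the side view the key stands upright and seated, with the top edge of the handle from about (180,95) to (290,95). In the top view the handle runs along the index line. I'll do a numeric check of the angle, comparing the handle with the cell edge in the same view.

```bash
python3 - <<'E'
from h import *
g=cv2.imread('pics/s5.png',0).astype(np.float32);k=8
c=cv2.resize(g,None,fx=k,fy=k,interpolation=cv2.INTER_CUBIC)
def edge(us,v0,v1,z,thr):
    P=[]
    for u in us:
        col=c[int((v0+.5)*k):int((v1+.5)*k),int((u+.5)*k)]
        i=np.argmax(np.abs(np.diff(cv2.GaussianBlur(col,(1,9),0).ravel())));P.append(onz('side',u,v0+i/k,z)[:2])
    P=np.array(P);a=np.polyfit(P[:,0],P[:,1],1)[0];return np.degrees(np.arctan(a)),P.std(0)
print('handle top rear edge',edge(np.arange(323.5,339,.5),163,168,.104,0))
print('cell deck front edge',edge(np.arange(295,344,1),201,206,.036,0))
E
```

```text
handle top rear edge (np.float64(2.630597016457036), array([0.01123463, 0.00051617]))
cell deck front edge (np.float64(3.5820648092083394), array([0.03441159, 0.0021703 ]))
```

The handle is within about 1–2.5° of the index axis, so I'm handing in.

```bash
python3 -c "
from h import *
print(job.hand_in())"
```

```text
the job is handed in; nothing more can be done
None
```

The key stands released and fully seated in the lock, turned clockwise until the handle lay within about 2.5° of the index marks, though I felt no torque rise at the stop; I handed the job in at about 18.5 s, with no verdict returned.

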